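# Slide the well plate under the reading bridge

## Robot

A 6-joint arm with a two-finger parallel gripper is mounted at the origin on a cart in front of the work surface, level with it; the furniture and walls round the work are solid. World frame = base frame: x ahead of the robot, y to its left, z up, the work surface at z = 0. Lengths are in m, angles in rad, forces in N, time in s.
With the tool pointing down it reaches from about 0.3 to 0.875 m from the base axis. Payload 6.4 kg.
Tool frame: the origin (TCP) lies between the finger pads; the fingertips stand 8 mm ahead of it and the grasp point (between the pads) lies 11 mm behind it; z points along the fingers, y is the direction in which the jaws open and shut (so a half turn about z gives the same grasp; the last joint's range is limited). The gripper opens to 85 mm and grips with 20 to 120 N. Pads are 22 mm wide; open, the fingers measure 114 mm over their backs; the gripper's body (76 mm by 85 mm) begins 54 mm behind the grasp point. The pads swing forward as they close: fully open they stand 13 mm farther back than shut.
Start: joints at [1.141, 0.181, 1.607, -0, 1.354, -0.206], TCP at [0.128, 0.561, 0.239] pointing down, gripper open.
Joint ranges: [-2.99, 2.99], [-0.89, 2.07], [0.3, 2.58], [-1.14, 4.28], [0, 2.63], [-3.12, 3.12]. Speed limits (rad/s): [2.57, 2.57, 3.01, 3.14, 3.14, 3.14].

## Interface

Orientations are given as a unit quaternion [w, x, y, z].
In Python, from bench import monitor, viewer, workorder, spotter gives the robot as it stands. The module is installed in compiled form; this text tells all that it offers.
- The arm moves only by the tool move_arm, never from a script. Its argument "motion" is a list of rows, each a list of 3 entries, a list of its own where there are three numbers: the shift along the tool's x, y, z in units of 60 mm (1.0 is 60 mm), then the turn, a rotation vector about the tool's x, y, z in units of 8 degrees (1.0 is 8 degrees), then the opening in per cent of the stroke, from 0 (shut) to 100 (fully open). In form: [[[dx, dy, dz], [rx, ry, rz], grip], ...]. A call has 1 to 10 rows; each row is the pose to reach, as a shift and turn from the pose commanded when the call began, along the tool's axes at that moment; what a row does not reach only later rows make up. A row lasts 1/8 s, in which the tool goes at most 62.5 mm and 10.7 degrees, less where a joint would pass 70% of its speed; a pose out of reach is approached as far as the arm can. A call with a gripper value outside its range is refused whole. The fingers move at their own pace and stop on an object; the grip force is fixed at half the most. Time passes only in rows, so rows that repeat a pose let the fingers close. It gives the time, the measured TCP pose, the force and the opening at its end, in the units of the state.
- monitor.get_obs(): the state, without advancing time (a new reading comes with each control period).
- viewer.camera(name): name is "side" or "top"; returns the picture (384x512x3 uint8, blue, green, red); there is no depth.
- viewer.calibration(name): a dict with "fovy" (degrees; the focal length in pixels is half the picture's height over the tangent of half this angle, whatever the lens; pixels are square), "cx", "cy" (the principal point, pixels), "distortion" ([k1, k2, p1, p2, k3] as OpenCV has them; the pictures are not rectified), "extrinsics" (4x4, takes a point from camera to world coordinates). Camera axes: x right, y down, z forward; pixel columns grow to the right and rows downward; lengths in m; the calibration is good to about 2 mm. A picture is of the moment at which its call begins. calibration takes no time and is no camera call.
- workorder.hand_in(): hands the job in, once; it reports no verdict.
Trained networks look in the newest picture that a camera, given by its name, has taken for a name from the list of things; names that differ only in an ending like _2 or _b are one class to them, and where a whole thing is asked for, a point or a joint stands for the part that bears it (a point fixed in the world has none). Each returns a list of dicts, best first, with "score" (0 to 1); they miss things now and then, are a little off and sometimes report something else, mostly with a low value. They report only what shows in the picture. A call takes as long as a camera call. They do not tell look-alikes from the thing itself.
- spotter.search_frame(camera, name): "centre" ([column, row] as shares, 0 to 1, of the picture: columns of its width, rows of its height, amid what is visible of it).
- spotter.outline_of(camera, name): "region" (384x512 bool, what is visible of it) and "centre" ([column, row] as shares, 0 to 1, of the picture: columns of its width, rows of its height, amid what is visible of it).
The state is a dict: "time_s": time; "q": joint angles; "dq": joint speeds; "joint_efforts": joint torques, N m; "eef_pos": TCP position; "eef_rot": TCP orientation; "wrist_force": force on the tool from outside, world axes, zero at the start; "torque": the same for the moment, N m; "opening": opening from 0.0 (shut) to 1.0 (fully open).
Only numpy, scipy, OpenCV 4.12 (cv2) and the standard library are available. Lean on these libraries where they do the work, as an engineer would, in place of code of your own. Each camera call takes 0.05 s, during which the arm holds its last target. There are 200 camera calls.

## Task

Push the white well plate with the fingers so that it slides along the worktop, in at the flared mouth and under the low reading bridge, until it is fully home with its leading end against the blue stop bar. Keep it flat on the worktop all the way: do not lift, carry or tip it. Leave the other things on the worktop where they are, and finish clear of everything.

Things in the scene. Friction and masses are not known exactly. Their poses are not given: they have to be found in the camera images.
- plate: White 96-well plate lying flat and loose, a plain block outside: 85.5 mm (its x) by 127.8 mm (its y) by 14.4 mm high, 0.06 to 0.13 kg. Origin at the centre of its underside, z up. It starts on the mouth's side of the bridge (robot's left), 30 to 60 mm nearer to the robot than the passage's middle line, its long side turned up to 0.3 rad from that line.
- bridge: Low bridge fixed to the worktop: white beam 146 (its x) by 60 mm (its y), underside 17.5 and top 39.5 mm up, on two aluminium feet. The passage runs along its y, 90.4 mm wide, worktop as floor. x points away from the robot, yaw varies. Origin on the worktop under the beam's middle; with the plate home, the plate's origin lies here, y axes parallel.
- bridge_mouth (a point): Middle of the passage's mouth, on the worktop, 59 mm along +y from the bridge's origin (robot's left). Aluminium guide rails 10 mm high beside the passage end here in flares opening to about 120 mm. With the plate home its rear end stands 5 mm out past this point, so the fingers need not go under the beam.
- bridge_stop (a point): Middle of the face of the blue stop bar, on the worktop, 63.9 mm along -y from the bridge's origin. The bar is 12 mm high and closes the far end of the passage.
- conical_flask: Clear glass conical flask, 92 mm across, 124 mm high, on the right; origin at the centre of its underside. Bystander, loose; leave it alone.
- beaker_250: Clear glass beaker, 99 mm across, 129 mm high, on the far left; origin at the centre of its underside. Bystander, loose; leave it alone.
- bung_1: Black rubber stopper, 34 mm across, 22 mm high, to the right and nearer to the robot than the bridge; origin at the centre of its underside. Bystander, loose; leave it alone.
- bung_5: Pale rubber stopper, 28 mm across, 12 mm high, behind the bridge; origin at the centre of its underside. Bystander, loose; leave it alone.
- marker_green: Green marker pen lying along its y, 135 mm long, 15 mm high, behind the plate; origin at the centre of its underside. Bystander, loose; leave it alone.
- log_book: Dark blue closed book, 210 (its x) by 152 by 19 mm, near right; origin at the centre of its underside. Bystander, loose; leave it alone.
- vol_flask: Clear glass flask with a long neck, 58 mm across, 188 mm high, near left; origin at the centre of its underside. Bystander, loose; leave it alone.
There are look-alikes about, which are no part of the job. Several things have the shape of the plate; the one meant has the colours described above. Several things have the shape of the bridge; the one meant has the colours described above.

How it is judged:
By the outcome, as a careful person would: the job done as asked, in the order asked, and still so for the second after the job is handed in, with the robot touching nothing.
It also fails if it takes over 54 s, if anything falls off the work surface, if the arm or the gripper's body presses on something with over 40 N, if the wrist force passes 120 N, or if a joint passes its speed limit or range.

## Working session

There is one attempt and no reset: what is moved stays moved. The work goes in short steps, Python scripts to look and compute and a tool call to move; the robot and the scene stay as the last step left them, time stands still between calls to the robot, and variables do not carry over. Pictures are saved under pics/ and viewed, about 8 in all and at most 12, crops included, and the job is handed in when it is done.

Besides the shell and the picture viewer there is one more tool, called after ">>>" as name([rows], argument=value, ...), one row to a line, values as JSON. move_arm: Moves the arm, as the interface text tells. Its arguments: {"type":"object","properties":{"motion":{"type":"array","items":{"type":"array"}}},"required":["motion"]}

```bash
mkdir -p pics
cat > h.py <<'E'
import numpy as np, cv2
from bench import monitor, viewer, workorder, spotter
def K(n):
    c=viewer.calibration(n); f=192/np.tan(np.radians(c["fovy"])/2)
    return np.array([[f,0,c["cx"]],[0,f,c["cy"]],[0,0,1.]]),np.array(c["distortion"],float),np.array(c["extrinsics"])
def ray(n,px,z=0.):
    k,d,E=K(n); u=cv2.undistortPoints(np.array(px,float).reshape(-1,1,2),k,d).reshape(-1,2)
    v=np.c_[u,np.ones(len(u))]@E[:3,:3].T; o=E[:3,3]
    return o+v*((z-o[2])/v[:,2])[:,None]
def proj(n,P):
    k,d,E=K(n); W=np.linalg.inv(E)
    return cv2.projectPoints(np.array(P,float).reshape(-1,1,3),cv2.Rodrigues(W[:3,:3])[0],W[:3,3],k,d)[0].reshape(-1,2)
E
python3 - <<'E'
from h import *
for n in("top","side"):
    im=viewer.camera(n); cv2.imwrite(f"pics/{n}0.png",im)
    print(n,K(n)[2].round(3).tolist())
    for t in("plate","bridge","marker_green","beaker_250","vol_flask"):
        for r in spotter.outline_of(n,t):
            c=np.array(r["centre"])*[512,384]; m=r["region"].astype(np.uint8)
            print(n,t,round(r["score"],2),c.round(),ray(n,[c],0.0144)[0].round(3))
            if t=="plate" and n=="top":
                b=cv2.boxPoints(cv2.minAreaRect(cv2.findNonZero(m))); print(b.round(1).tolist(),ray(n,b,.0144).round(4).tolist())
o=monitor.get_obs();print(o["eef_pos"],o["eef_rot"],o["time_s"])
E
```

```text
top [[-0.045, -0.978, 0.203, 0.149], [-0.999, 0.044, -0.007, 0.075], [-0.002, -0.203, -0.979, 1.925], [0.0, 0.0, 0.0, 1.0]]
top plate 0.98 [223. 200.] [0.55  0.167 0.014]
[[208.0, 197.3000030517578], [236.39999389648438, 186.60000610351562], [243.8000030517578, 206.60000610351562], [215.5, 217.1999969482422]] [[0.5636, 0.2279, 0.0144], [0.6023, 0.1121, 0.0144], [0.519, 0.0854, 0.0144], [0.4809, 0.2003, 0.0144]]
top plate 0.59 [266. 240.] [0.38  0.006 0.014]
[[253.0, 230.10000610351562], [273.79998779296875, 225.60000610351562], [280.70001220703125, 257.3999938964844], [259.8999938964844, 261.8999938964844]] [[0.4224, 0.0532, 0.0144], [0.4368, -0.0303, 0.0144], [0.3097, -0.0505, 0.0144], [0.2957, 0.032, 0.0144]]
top bridge 0.64 [199. 253.] [0.34  0.269 0.014]
top bridge 0.58 [273. 179.] [ 0.625 -0.036  0.014]
top marker_green 0.6 [219. 140.] [0.801 0.177 0.014]
top marker_green 0.27 [273. 177.] [ 0.637 -0.038  0.014]
top beaker_250 0.85 [136. 199.] [0.568 0.518 0.014]
top vol_flask 0.74 [155. 242.] [0.391 0.442 0.014]
side [[0.982, -0.089, 0.164, 0.328], [-0.185, -0.581, 0.792, -1.093], [0.025, -0.809, -0.588, 0.879], [0.0, 0.0, 0.0, 1.0]]
side plate 0.77 [234. 175.] [0.541 0.157 0.014]
side plate 0.58 [193. 213.] [ 0.373 -0.042  0.014]
side bridge 0.97 [268. 201.] [ 0.632 -0.019  0.014]
side bridge 0.79 [177. 162.] [0.336 0.278 0.014]
side marker_green 0.45 [295. 169.] [0.779 0.163 0.014]
side beaker_250 0.76 [224. 118.] [0.571 0.627 0.014]
side vol_flask 0.85 [187. 137.] [0.39  0.476 0.014]
[0.1276143  0.56067409 0.23929383] [1.08907534e-05 1.11672744e-01 9.93745037e-01 8.47503845e-07] 0.6
```

View pics/top0.png

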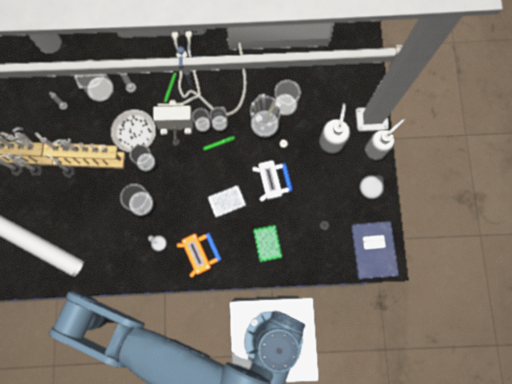

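View pics/side0.png

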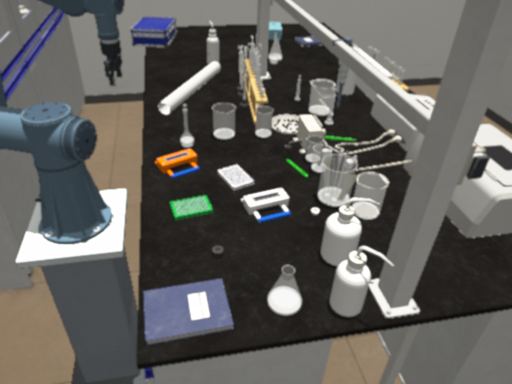

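The top view shows the white plate at about (227,201) and the white bridge with its blue stop at (272,180). The orange bridge at (198,254) and green plate at (267,243) are the look-alikes. The side view agrees: plate (236,177), bridge (267,203). Next I'll fit the bridge and plate poses.

```bash
cat >> h.py <<'E'
from scipy.optimize import minimize
def box(p,x0,x1,y0,y1,z0,z1):
    c,s=np.cos(p[2]),np.sin(p[2])
    return np.array([[p[0]+c*x-s*y,p[1]+s*x+c*y,z] for x in(x0,x1) for y in(y0,y1) for z in(z0,z1)])
BEAM=(-.073,.073,-.03,.03,.0175,.0395); PL=(-.04275,.04275,-.0639,.0639,0,.0144)
def sil(n,p,b,S=4):
    m=np.zeros((384*S,512*S),np.uint8); h=cv2.convexHull((proj(n,box(p,*b))*S+S/2-.5).astype(np.float32))
    cv2.fillConvexPoly(m,h.astype(np.int32),1); return cv2.resize(m.astype(np.float32),(512,384),interpolation=cv2.INTER_AREA)
def fit(masks,p0,b,d=(.02,.02,.15)):
    # each camera's mask may carry a small shift; pose shared
    f=lambda q:sum(np.abs(sil(n,q,b)-m).sum()/m.sum() for n,m in masks.items())
    p0=np.array(p0,float); sx=np.vstack([p0]+[p0+np.eye(3)[i]*d[i] for i in range(3)])
    r=minimize(f,p0,method="Nelder-Mead",options=dict(initial_simplex=sx,xatol=2e-4,fatol=1e-4)); return r.x,r.fun
def white(im,n,p,b,grow=8):
    roi=cv2.dilate((sil(n,p,b)>0).astype(np.uint8),np.ones((grow,grow)))
    g=im.astype(float).min(2); sat=np.ptp(im.astype(float),axis=2)
    return np.clip((g-60)/120,0,1)*(sat<40)*roi
def best(n,t,p):
    c=proj(n,[[p[0],p[1],.01]])[0]
    return min(spotter.outline_of(n,t),key=lambda r:np.hypot(*(np.array(r["centre"])*[512,384]-c)))["region"].astype(np.float32)
def loc(p,q): # world pt -> frame p
    c,s=np.cos(p[2]),np.sin(p[2]); d=np.array(q[:2])-p[:2]; return np.array([c*d[0]+s*d[1],-s*d[0]+c*d[1]])
def draw(im,n,p,b,col,S):
    P=(proj(n,box(p,*b))+.5)*S
    for i in range(8):
        for k in(1,2,4):
            if not i&k: cv2.line(im,tuple(P[i].astype(int)),tuple(P[i|k].astype(int)),col,1)
E
python3 - <<'E'
from h import *
I={n:cv2.imread(f"pics/{n}0.png") for n in("top","side")}
pl0=[.542,.157,.31]; br0=[.63,-.028,.2]
viewer.camera("top");viewer.camera("side")
for lab,ns in(("both",("top","side")),("top",("top",)),("side",("side",))):
    r=fit({n:best(n,"plate",pl0) for n in ns},pl0,PL); print("plate",lab,r[0].round(4),round(r[1],3))
    w=fit({n:white(I[n],n,br0,BEAM,5) for n in ns},br0,BEAM); print("beam",lab,w[0].round(4),round(w[1],3))
    if lab=="both": P,B=r[0],w[0]
for n in I: # blue bar
    h=cv2.cvtColor(I[n],cv2.COLOR_BGR2HSV); m=((h[...,0]>100)&(h[...,0]<125)&(h[...,1]>150)&(h[...,2]>90)).astype(np.uint8)
    roi=cv2.dilate((sil(n,B,(-.08,.08,-.085,-.03,0,.012))>0).astype(np.uint8),np.ones((5,5))); m*=roi
    rr=cv2.minAreaRect(cv2.findNonZero(m)); b=cv2.boxPoints(rr)
    q=ray(n,[rr[0]],.010)[0]; w=ray(n,b,.010); 
    e=max((w[(i+1)%4]-w[i] for i in range(4)),key=np.linalg.norm)
    print("blue",n,q.round(4),"in beam frame",loc(B,q).round(4),"dir",round(float(np.arctan(e[1]/e[0])),3))
out=[]
for n,(x,y) in(("top",(195,150)),("side",(205,150))):
    c=cv2.resize(I[n],None,fx=6,fy=6,interpolation=cv2.INTER_CUBIC)
    draw(c,n,P,PL,(0,0,255),6);draw(c,n,B,BEAM,(0,200,0),6);draw(c,n,B,(-.0452,.0452,-.0639,.059,0,.010),(255,0,255),6)
    out.append(c[y*6:y*6+450,x*6:x*6+600][:,:600])
    out[-1]=cv2.resize(out[-1],(400,300))
cv2.imwrite("pics/fit0.png",np.vstack(out))
E
```

```text
plate both [0.5444 0.1563 0.3235] 0.151
beam both [ 0.6225 -0.02    0.1854] 0.518
plate top [0.5442 0.1563 0.3205] 0.044
beam top [ 0.6229 -0.0223  0.2131] 0.211
plate side [0.5458 0.1577 0.3267] 0.094
beam side [ 0.6231 -0.017   0.1927] 0.247
blue top [ 0.6352 -0.0931  0.01  ] in beam frame [-0.0009 -0.0742] dir 0.193
blue side [ 0.6346 -0.09    0.01  ] in beam frame [-0.0009 -0.071 ] dir 0.205
```

View pics/fit0.png

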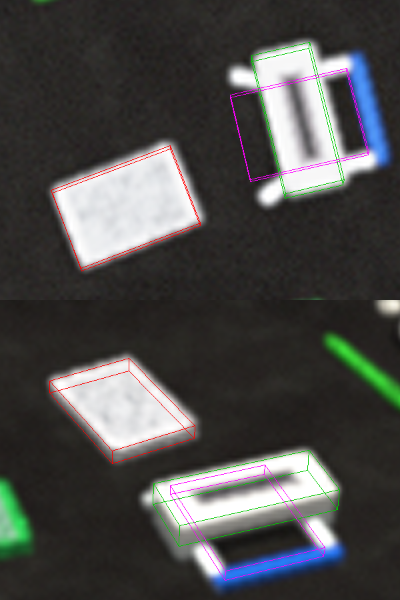

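The overlays fit: plate at (0.544, 0.156, yaw 0.32), bridge at about (0.622, -0.020, yaw 0.20). The plate sits about 41 mm off the passage line. First I'll push its near long side with two fingers held parallel to the passage, then push its rear end.

```bash
cat >> h.py <<'E'
from scipy.spatial.transform import Rotation as R
BR=np.array([.6222,-.0205,.20])
def tgt(xb,yb,z,yaw):  # yaw: world yaw of the tool's y axis minus pi/2
    o=monitor.get_obs(); q=o["eef_rot"]; T=R.from_quat([q[1],q[2],q[3],q[0]]); c,s=np.cos(BR[2]),np.sin(BR[2])
    w=np.array([BR[0]+c*xb-s*yb,BR[1]+s*xb+c*yb,z])
    y=np.array([-np.sin(yaw),np.cos(yaw),0]);zz=np.array([0,0,-1.]);G=R.from_matrix(np.c_[np.cross(y,zz),y,zz])
    print("t",round(o["time_s"],2),"F",np.round(o["wrist_force"],1),"at",np.r_[loc(BR,o["eef_pos"]),o["eef_pos"][2]].round(4),"open",round(o["opening"],2),
     "-> shift",(T.inv().apply(w-o["eef_pos"])/.06).round(3),"turn",np.degrees((T.inv()*G).as_rotvec()/8).round(3))
E
python3 - <<'E'
from h import *
tgt(-.123,.189,.239,.2)
E
```

```text
t 0.9 F [-0.3  0.8 -0. ] at [-0.3692  0.6678  0.2393] open 1.0 -> shift [-7.023e+00 -5.586e+00  5.000e-03] turn [ 0.     0.    -3.036]
```

>>> move_arm([
  [[-0.8,-0.6,0],[0,0,-0.3],60],
  [[-1.6,-1.2,0],[0,0,-0.7],60],
  [[-2.4,-1.9,0],[0,0,-1.1],60],
  [[-3.2,-2.5,0],[0,0,-1.5],60],
  [[-4.0,-3.2,0],[0,0,-1.9],60],
  [[-4.8,-3.8,0],[0,0,-2.3],60],
  [[-5.6,-4.5,0],[0,0,-2.7],60],
  [[-6.4,-5.1,0],[0,0,-3.04],60],
  [[-7.02,-5.59,0],[0,0,-3.04],60],
  [[-7.02,-5.59,0],[0,0,-3.04],60],
])

```text
time_s: 2.15
eef_pos: [0.4656, 0.1376, 0.2394]
eef_rot: [0.0, -0.098, 0.995, -0.0]
wrist_force: [-1.1, 0.9, 0.3]
opening: 0.599
```

Run:
```python
from h import *
tgt(-.123,.189,.012,.2)
```

```text
t 2.15 F [-1.1  0.9  0.3] at [-0.122   0.1861  0.2394] open 0.6 -> shift [0.018 0.051 3.79 ] turn [-0.004  0.004 -0.03 ]
```

>>> move_arm([
  [[0,0,0.9],[0,0,0],60],
  [[0,0,1.8],[0,0,0],60],
  [[0,0,2.7],[0,0,0],60],
  [[0,0,3.4],[0,0,0],60],
  [[0,0,3.7],[0,0,0],60],
  [[0,0,3.79],[0,0,0],60],
  [[0,0,3.79],[0,0,0],60],
])

```text
time_s: 3.02
eef_pos: [0.4639, 0.1407, 0.0123]
eef_rot: [0.0, -0.101, 0.995, 0.0]
wrist_force: [0.4, -0.3, 0.5]
opening: 0.597
```

Run:
```python
from h import *
out=[]
for n in("top","side"):
    im=viewer.camera(n); S=6
    c=cv2.resize(im,None,fx=S,fy=S,interpolation=cv2.INTER_CUBIC)
    e=monitor.get_obs()["eef_pos"]; cv2.circle(c,tuple(((proj(n,[e])[0]+.5)*S).astype(int)),5,(0,0,255),2)
    x,y=(195,150) if n=="top" else (190,120)
    out.append(cv2.resize(c[y*6:y*6+480,x*6:x*6+600],(480,384))[:300 if n=="top" else 384])
cv2.imwrite("pics/a1.png",np.vstack([o[:300] for o in out]))
tgt(-.0538,.189,.012,.2)
```

```text
t 3.12 F [ 0.2  0.2 -0.1] at [-0.1224  0.1891  0.013 ] open 0.6 -> shift [-1.143 -0.003  0.019] turn [-0.002  0.014  0.007]
```

View pics/a1.png

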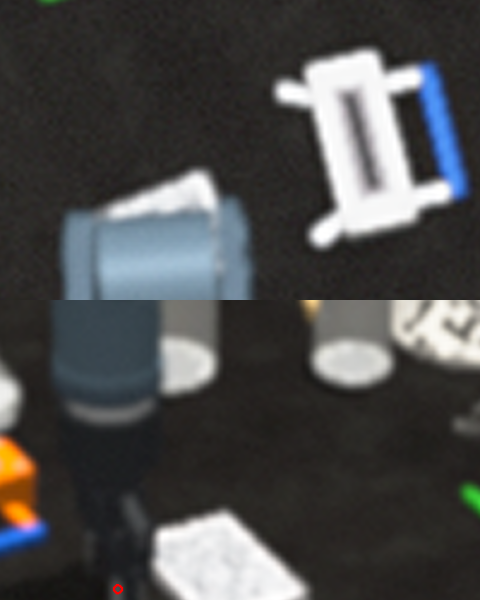

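The fingers stand clear on the plate's near side; the red TCP mark is left of the plate in the side crop. Now the sideways push.

>>> move_arm([
  [[0,0,0.05],[0,0,0],60],
  [[-0.2,0,0.05],[0,0,0],60],
  [[-0.4,0,0.05],[0,0,0],60],
  [[-0.55,0,0.05],[0,0,0],60],
  [[-0.7,0,0.05],[0,0,0],60],
  [[-0.85,0,0.05],[0,0,0],60],
  [[-1.0,0,0.05],[0,0,0],60],
  [[-1.1,0,0.05],[0,0,0],60],
  [[-1.14,0,0.05],[0,0,0],60],
  [[-1.14,0,0.05],[0,0,0],60],
])

```text
time_s: 4.38
eef_pos: [0.531, 0.1538, 0.0089]
eef_rot: [0.0, -0.1, 0.995, 0.0]
wrist_force: [0.3, 0.6, 0.4]
opening: 0.6
```

Run:
```python
from h import *
tgt(-.09,.189,.012,.2)
```

```text
t 4.38 F [0.3 0.6 0.4] at [-0.0548  0.189   0.0089] open 0.6 -> shift [ 0.587  0.001 -0.052] turn [0.    0.001 0.005]
```

>>> move_arm([
  [[0.4,0,0],[0,0,0],60],
  [[0.5,0,-0.9],[0,0,0.3],60],
  [[0.5,0,-1.7],[0,0,1.5],60],
  [[0.3,0.6,-2.0],[0,0,2.8],60],
  [[0,1.3,-2.0],[0,0,4.0],60],
  [[-0.4,1.75,-2.0],[0,0,5.3],60],
  [[-0.92,1.75,-2.0],[0,0,6.6],60],
  [[-0.92,1.75,-2.0],[0,0,7.9],60],
  [[-0.92,1.75,-2.0],[0,0,9.2],60],
  [[-0.92,1.75,-2.0],[0,0,10.5],60],
])

```text
time_s: 5.62
eef_pos: [0.5637, 0.2677, 0.1286]
eef_rot: [-0.0, 0.594, 0.805, -0.0]
wrist_force: [0.1, 0.2, 0.1]
opening: 0.602
```

Run:
```python
from h import *
p0=[.585,.165,.2]; I={}
for n in("top","side"):
    I[n]=viewer.camera(n); r=fit({n:best(n,"plate",p0)},p0,PL)
    print(n,"plate in bridge frame",loc(BR,r[0]).round(4),round(r[0][2]-BR[2],3),"res",round(r[1],3)); p=r[0]
out=[]
for n,(x,y) in(("top",(195,140)),("side",(190,120))):
    c=cv2.resize(I[n],None,fx=6,fy=6,interpolation=cv2.INTER_CUBIC); draw(c,n,p,PL,(0,0,255),6)
    out.append(cv2.resize(c[y*6:y*6+480,x*6:x*6+720],(450,300)))
cv2.imwrite("pics/a2.png",np.vstack(out))
tgt(0,.294,.012,.2-np.pi/2)
```

```text
top plate in bridge frame [-0.006   0.1787] 0.01 res 0.099
side plate in bridge frame [-0.0027  0.1857] 0.013 res 0.07
t 5.83 F [ 0.4 -0.3 -0.2] at [1.000e-04 2.940e-01 1.288e-01] open 0.61 -> shift [ 0.000e+00 -1.000e-03  1.947e+00] turn [-0.001  0.     0.783]
```

View pics/a2.png

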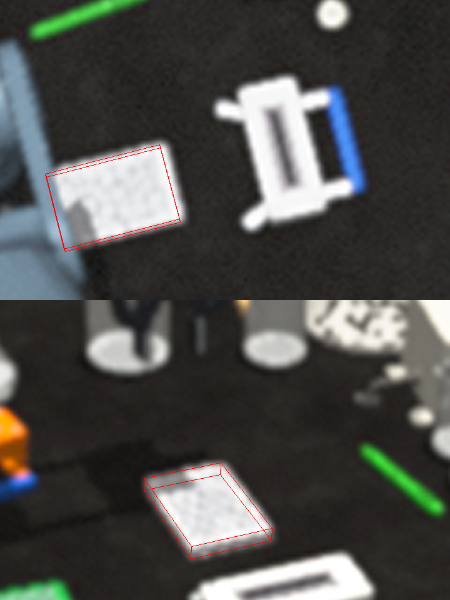

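The plate now lies parallel to the passage and within about 4 mm of its line, with its rear end clear of the fingers. Lowering behind it.

>>> move_arm([
  [[0,0,0.7],[0,0,0.78],60],
  [[0,0,1.4],[0,0,0.78],60],
  [[0,0,1.8],[0,0,0.78],60],
  [[0,0,1.99],[0,0,0.78],60],
  [[0,0,1.99],[0,0,0.78],60],
])

```text
time_s: 6.45
eef_pos: [0.5638, 0.2676, 0.0091]
eef_rot: [-0.0, 0.634, 0.773, -0.0]
wrist_force: [-0.7, -0.3, -1.0]
opening: 0.601
```

Run:
```python
from h import *
tgt(-.001,.155,.009,.2-np.pi/2)
```

```text
t 6.45 F [-0.7 -0.3 -1. ] at [-0.      0.294   0.0091] open 0.6 -> shift [-2.316e+00 -1.100e-02  2.000e-03] turn [-0.007  0.    -0.016]
```

>>> move_arm([
  [[-0.3,0,0],[0,0,0],60],
  [[-0.55,0,0],[0,0,0],60],
  [[-0.8,0,0],[0,0,0],60],
  [[-1.05,0,0],[0,0,0],60],
  [[-1.3,0,0],[0,0,0],60],
  [[-1.5,0,0],[0,0,0],60],
  [[-1.7,0,0],[0,0,0],60],
  [[-1.9,0,0],[0,0,0],60],
  [[-2.1,0,0],[0,0,0],60],
  [[-2.3,0,0],[0,0,0],60],
])

```text
time_s: 7.7
eef_pos: [0.5913, 0.1319, 0.0095]
eef_rot: [0.0, 0.634, 0.773, 0.0]
wrist_force: [0.1, 0.5, -1.0]
opening: 0.6
```

Run:
```python
from h import *
I={n:viewer.camera(n) for n in("top","side")}
out=[]
for n,(x,y) in(("top",(195,140)),("side",(190,120))):
    c=cv2.resize(I[n],None,fx=6,fy=6,interpolation=cv2.INTER_CUBIC)
    out.append(cv2.resize(c[y*6:y*6+480+120*(n=="side"),x*6:x*6+720],(450,300+75*(n=="side"))))
cv2.imwrite("pics/a3.png",np.vstack(out)[:600+75])
cv2.imwrite("pics/a3.png",cv2.resize(np.vstack(out),(400,600)))
tgt(-.001,.075,.009,.2-np.pi/2)
```

```text
t 7.8 F [ 0.3 -0.8  0.2] at [-0.0002  0.1545  0.0095] open 0.6 -> shift [-1.325 -0.008  0.009] turn [-0.     0.004 -0.033]
```

View pics/a3.png

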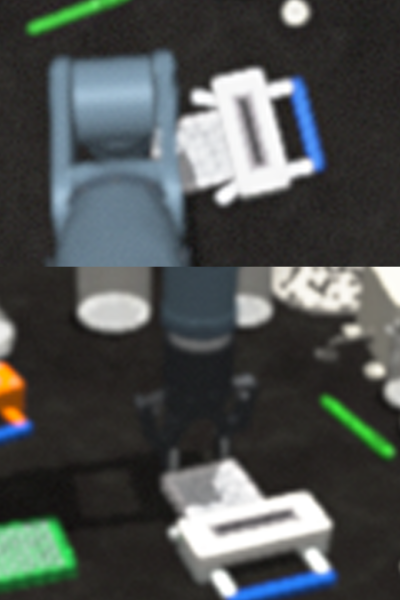

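The plate has entered the mouth squarely, with its leading end at the beam in both crops, and nothing is jammed. Continuing to about 10 mm short of home, then on slowly.

>>> move_arm([
  [[-0.15,0,0],[0,0,0],60],
  [[-0.3,0,0],[0,0,0],60],
  [[-0.45,0,0],[0,0,0],60],
  [[-0.6,0,0],[0,0,0],60],
  [[-0.75,0,0],[0,0,0],60],
  [[-0.9,0,0],[0,0,0],60],
  [[-1.0,0,0],[0,0,0],60],
  [[-1.1,0,0],[0,0,0],60],
  [[-1.2,0,0],[0,0,0],60],
  [[-1.2,0,0],[0,0,0],60],
])

```text
time_s: 9.05
eef_pos: [0.605, 0.0612, 0.0095]
eef_rot: [0.0, 0.634, 0.773, -0.0]
wrist_force: [-0.0, -0.2, -0.1]
opening: 0.604
```

>>> move_arm([
  [[-0.05,0,0],[0,0,0],60],
  [[-0.1,0,0],[0,0,0],60],
  [[-0.12,0,0],[0,0,0],60],
  [[-0.14,0,0],[0,0,0],60],
])

```text
time_s: 9.55
eef_pos: [0.6066, 0.0534, 0.0094]
eef_rot: [-0.0, 0.634, 0.773, -0.0]
wrist_force: [-0.1, 1.0, -0.4]
opening: 0.598
```

>>> move_arm([
  [[-0.03,0,0],[0,0,0],60],
  [[-0.05,0,0],[0,0,0],60],
])

```text
time_s: 9.8
eef_pos: [0.6069, 0.053, 0.0095]
eef_rot: [-0.001, 0.635, 0.773, 0.001]
wrist_force: [-1.8, 13.4, 2.0]
opening: 0.599
```

Run:
```python
from h import *
I={n:viewer.camera(n) for n in("top","side")}
out=[]
for n,(x,y) in(("top",(225,140)),("side",(220,150))):
    c=cv2.resize(I[n],None,fx=8,fy=8,interpolation=cv2.INTER_CUBIC)
    out.append(cv2.resize(c[y*8:y*8+560,x*8:x*8+800],(428,300)))
cv2.imwrite("pics/a4.png",np.vstack(out))
tgt(-.001,.070,.009,.2-np.pi/2)
```

```text
t 9.9 F [-1.6 10.2  1.5] at [-0.0004  0.0752  0.0094] open 0.6 -> shift [-0.086 -0.01   0.007] turn [ 0.001 -0.027 -0.027]
```

View pics/a4.png

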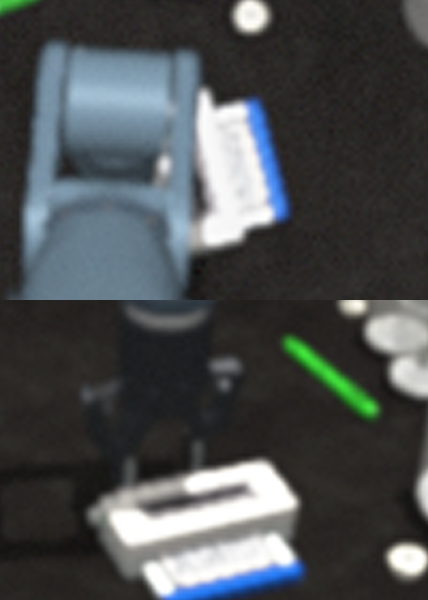

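The force rose to 13 N with the TCP at 75 mm, which is the expected home position, and both crops show the plate against the blue bar. One slight extra press to seat it square, then I'll back off and lift away.

>>> move_arm([
  [[-0.02,0,0],[0,0,0],60],
  [[-0.02,0,0],[0,0,0],60],
  [[0.1,0,0],[0,0,0],60],
  [[0.5,0,0],[0,0,0],60],
  [[0.8,0,-0.6],[0,0,0],60],
  [[1.0,0,-1.4],[0,0,0],60],
  [[1.5,0,-2.2],[0,0,0],60],
  [[2.2,0,-2.8],[0,0,0],60],
  [[3.0,0,-3.4],[0,0,0],60],
  [[3.5,0,-3.8],[0,0,0],60],
])

```text
time_s: 11.15
eef_pos: [0.5663, 0.2584, 0.2399]
eef_rot: [0.001, 0.634, 0.773, 0.001]
wrist_force: [0.0, 0.1, -0.8]
opening: 0.603
```

Run:
```python
from h import *
I={n:viewer.camera(n) for n in("top","side")}
out=[]
for n,(x,y) in(("top",(225,140)),("side",(220,150))):
    c=cv2.resize(I[n],None,fx=8,fy=8,interpolation=cv2.INTER_CUBIC)
    out.append(cv2.resize(c[y*8:y*8+560,x*8:x*8+800],(428,300)))
cv2.imwrite("pics/a5.png",np.vstack(out))
cv2.imwrite("pics/top5.png",I["top"])
tgt(0,.07,.009,.2-np.pi/2)
```

```text
t 11.25 F [ 0.4  0.9 -0.1] at [0.0017 0.2855 0.2415] open 0.6 -> shift [-3.594 -0.055  3.873] turn [ 0.048 -0.004  0.   ]
```

View pics/a5.png

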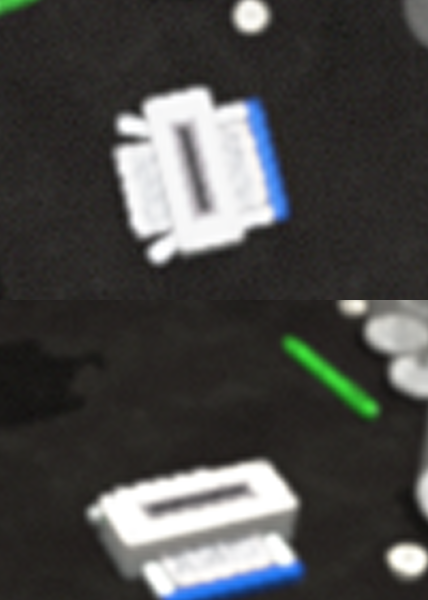

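The plate is home: no gap to the blue bar (at about (270,160) in the top crop), its rear end sits just out of the mouth at about (130,190), and the arm is clear. Handing in.

```bash
python3 -c "
from h import *
print(workorder.hand_in())"
```

```text
the job is handed in; nothing more can be done
None
```

The white plate is fully home under the white bridge, with its leading end against the blue stop bar, and the job is handed in at about 11 s on the robot's clock.

- **How:** I first pushed the plate's near long side with two fingers to line it up with the passage. I then pushed its rear end in at the mouth and under the beam until it met the stop. It was only ever pushed along the worktop, never gripped or lifted.
- **Home position:** the wrist force rose to about 13 N with the plate's rear end, worked out from the TCP, about 64 mm from the bridge origin, against 63.9 mm expected. I pressed about 1 mm further to seat it, then backed off.
- **Last pictures:** both cameras show no gap to the stop bar. The tool was lifted to 0.24 m and the wrist force was about zero.
- **Bystanders:** the green marker and pale stopper looked unmoved. I did not re-measure the other things; no stray force showed in the readings at the end of each move.
- **Disagreements:** before the push into the mouth, the two cameras differed by 3 to 7 mm on the plate's position. The top view was partly blocked by the arm, and the flared mouth took up the difference.

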